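Clamp a block of due slips in the padding press

ROBOT

A 7-joint arm with a two-finger parallel gripper is mounted at the origin on a cart in front of the work surface, level with it; the furniture and walls round the work are solid. World frame = base frame: x ahead of the robot, y to its left, z up, the work surface at z = 0. Lengths are in mm, angles in rad, forces in N, time in s.
With the tool pointing down it reaches from about 425 to 1025 mm from the base axis. Payload 9.4 kg.
Tool frame: the origin (TCP) lies on the centre line of the jaws, within the pads' length; the fingertips stand 22 mm ahead of it and the grasp point (between the pads) lies 3 mm ahead of it; z points along the fingers, y is the line along which they close (so a half turn about z gives the same grasp; the last joint's range is limited). The gripper opens to 93 mm and grips with 3 to 60 N. Pads are 15 mm wide; open, the fingers measure 128 mm over their backs; the gripper's body (75 mm by 188 mm) begins 65 mm behind the grasp point.
Start: joints at [-1.3, 0.599, -0.003, 1.599, 0.002, 0.943, -0.08], TCP at [247.106, 681.589, 240.618] pointing down, gripper open.
Joint ranges: [-2.57, 2.57], [-0.35, 1.97], [-1.29, 1.29], [0.11, 2.56], [-1.05, 4.19], [0.11, 1.86], [-2.63, 2.63]. Speed limits (rad/s): [2.22, 2.22, 3.01, 3.01, 3.14, 3.14, 3.14].

INTERFACE

Orientations are given as a unit quaternion [w, x, y, z].
In Python, from rig import ctrl, cams gives the robot as it stands.
- The arm moves only by the tool move_arm, never from a script. Its argument "series" is a list of rows, each a list of 3 entries, a list of its own where there are three numbers: the opening in per cent of the stroke, from 0 (shut) to 100 (fully open), then the shift along the tool's x, y, z in mm, then the turn about the tool's z in degrees. A call has 1 to 12 rows; each row is the pose to reach, as a shift and turn from the pose commanded when the call began, along the tool's axes at that moment; what a row does not reach only later rows make up. A row lasts 1/12 s, in which the tool goes at most 41.7 mm and 7.16 degrees, less where a joint would pass 70% of its speed; a pose out of reach is approached as far as the arm can. A call with a gripper value outside its range is refused whole. The fingers move at their own pace and stop on an object; the grip force is fixed at half the most. Time passes only in rows, so rows that repeat a pose let the fingers close. It gives the time, the measured TCP pose, the force, the opening and the grip force at its end, in the units of the state.
- ctrl.sense(): the state, without advancing time (a new reading comes with each control period).
- cams.snapshot(name): name is "scene" or "top"; returns a dict with "pixels" (480x640x3 uint8, red, green, blue), "depth" (480x640 float32, mm along the optical axis (not along the pixel's ray), 0 where there is no reading), "mtx" (3x3 intrinsics, pixels), "xyz" and "rotation" of the camera in the world. Camera axes: x right, y down, z forward; pixel columns grow to the right and rows downward; lengths in mm; the calibration is good to about 2 mm. A picture is of the moment at which its call begins.
- ctrl.hand_in(): hands the job in; it is judged then, once.
Trained networks look in the newest picture that a camera, given by its name, has taken for a name from the list of things; names that differ only in an ending like _2 or _b are one class to them, and where a whole thing is asked for, a point or a joint stands for the part that bears it (a point fixed in the world has none). Each returns a list of dicts, best first, with "p" (0 to 1); they miss things now and then, are a little off and sometimes report something else, mostly with a low value. They report only what shows in the picture. A call takes as long as a camera call. They do not tell look-alikes from the thing itself.
- cams.spot_in(camera, name): "box" ([left, top, right, bottom] in pixels, round what is visible of it).
- cams.masks_of(camera, name): "pixels" (480x640 bool, what is visible of it) and "box" ([left, top, right, bottom] in pixels, round what is visible of it).
- cams.mark_of(camera, name): "point" ([column, row] in pixels: a listed point, or the origin of a listed thing).
The state is a dict: "clock": time; "q": joint angles; "joint_velocities": joint speeds; "joint_torque": joint torques, N m; "tcp_pos": TCP position; "eef_rot": TCP orientation; "wrist_force": force on the tool from outside, world axes, zero at the start; "ft_torque": the same for the moment, N m; "grip_width": finger opening in mm; "finger_force": force on a finger pad.
Only numpy, scipy, OpenCV 4.12 (cv2) and the standard library are available. Lean on these libraries where they do the work, as an engineer would, in place of code of your own. Each camera call takes 0.05 s, during which the arm holds its last target. There are 200 camera calls.

TASK

Using only the fingertips, push the block of due slips along its channel until it sits fully home against the back stop of the little padding press. Then tighten the brass wing nut by stroking its wings round clockwise (seen from above) until it stops turning and the rubber foot clamps the slips. Never pinch a wing between the fingers, never lift the slips, leave the other things where they are, and finish with the hand clear.

Things in the scene. Friction and masses are not known exactly. Their poses are not given: they have to be found in the camera images.
- press: Padding press, fixed on the desk: pale wooden board, aluminium channel, blue C-frame. Origin on the desk straight below the screw axis; +x to the back (column), -x to the open front, z up. Board x -110 to +66 mm, y +-52, 10 mm thick. Channel: two rails, x -90 to +28, 69 mm apart, tops 22 mm above the desk. Back stop: front face at x = +28, top 42 mm above the desk.
- frame_top (a point): On the screw axis, top of the blue arm below the nut, 66 mm above the desk; axes as press. The arm is 26 mm wide, its round end 32 mm across, its underside 52 mm above the desk. Behind it the blue column, 40 mm wide, x from +39 to +63 mm, rises to 92 mm above the desk, so fingers cannot well pass behind the nut. Front and sides of the nut are free.
- stop (a point): Middle of the back stop's front face, at the top of the board (10 mm above the desk); axes as press. The slips are home when their back face touches it: their centre is then at x = -45 mm in this frame.
- slips: Loose block of white due slips, 66 x 90 x 24 mm, 0.06 to 0.13 kg, origin at the centre of its underside. It lies on the board in the channel, its long side (its own y axis) along the press's x axis, and starts 30 to 60 mm short of the stop. Push its front end face, 45 mm in front of its centre, 10 to 34 mm above the desk.
- wing_nut (a joint): Turn of the brass wing nut, rad: grows clockwise seen from above (tightening); 0 to 1.2 at the start, hard stop at 5.5 = tight. At 0 the wings lie along the press's x axis. Stays where left; turning takes about 0.05 N m. Nut, screw and foot sink 1.0 mm per rad; the foot meets the slips at about 4.0, then a soft spring (4 N/mm) presses them.
- wing_hub (a point): On the screw axis at mid height of the wings, 85 mm above the desk at joint 0, sinking 1.0 mm per rad; turns with the nut, x axis along the wings. Hub 16 to 22 mm across; two wings on either side of it, each 8 to 33 mm from the axis, 5 mm thick, reaching from 75 to 96 mm above the desk at joint 0.
- wing_drive: The halves of both wings whose faces are pushed for clockwise tightening; part of the nut, origin on the screw axis on the desk's level at joint 0.
- wing_back: The halves of both wings on the other side (pushing there loosens); part of the nut. Pressing a drive face and a back face at once is a pinch. Same origin.
- foot: Round black rubber foot, 32 mm across, under the arm; its underside is 38 mm above the desk at joint 0, 4 mm above the slips' top (body origin 38 mm below its underside).
- glue: Loose glue stick standing, 27 mm across, 91 mm high, red cap; bystander. Origin at the centre of its underside.
- cards: Loose block of blank reader cards, 56 x 87 x 18 mm; bystander. Origin at the centre of its underside.
- rubber_eraser: Loose blue and white eraser, 23 x 52 x 14 mm; bystander. Origin at the centre of its underside.
There are look-alikes about, which are no part of the job. Of the things that look like the press, the middle-sized one is meant.

How it is judged:
By the outcome, as a careful person would: the job done as asked, in the order asked, and still so for the second after the job is handed in, with the robot touching nothing.
It also fails if it takes over 72 s, if anything falls off the work surface, if the arm or the gripper's body presses on something with over 40 N, if the wrist force passes 120 N, or if a joint passes its speed limit or range.

## Working session

There is one attempt and no reset: what is moved stays moved. The work goes in short steps, Python scripts to look and compute and a tool call to move; the robot and the scene stay as the last step left them, time stands still between calls to the robot, and variables do not carry over. Pictures are saved under pics/ and viewed, at most 10 in all, crops included, and the job is handed in when it is done.

Besides the shell and the picture viewer there is one more tool, called as name(argument=value, ...) on one line, values as JSON. move_arm: Moves the arm, as the interface text tells. Its arguments: {"type":"object","properties":{"series":{"type":"array","items":{"type":"array"}}},"required":["series"]}

```bash
mkdir -p pics; cat > h.py <<'E'
from rig import ctrl,cams
import numpy as np,cv2
def snap(n,f=None):
    s=cams.snapshot(n)
    if f: cv2.imwrite('pics/'+f,cv2.cvtColor(s['pixels'],cv2.COLOR_RGB2BGR))
    return s
def world(s,u,v,d=None):
    u=np.asarray(u,float);v=np.asarray(v,float)
    if d is None: d=s['depth'][v.astype(int),u.astype(int)]
    K=s['mtx'];p=np.stack([(u-K[0,2])/K[0,0]*d,(v-K[1,2])/K[1,1]*d,d+0*u],-1)
    return p@np.asarray(s['rotation']).T+np.asarray(s['xyz'])
def cloud(s):
    v,u=np.mgrid[0:480,0:640];return world(s,u,v)
def atz(s,u,v,z):
    K=s['mtx'];r=np.asarray(s['rotation'])@np.array([(u-K[0,2])/K[0,0],(v-K[1,2])/K[1,1],1]);c=np.asarray(s['xyz'])
    return c+r*(z-c[2])/r[2]
def proj(s,p):
    q=np.asarray(s['rotation']).T@(np.asarray(p)-s['xyz']);q=s['mtx']@q;return q[:2]/q[2]
E
python3 - <<'E'
from h import *
st=ctrl.sense();print({k:np.round(v,3).tolist() for k,v in st.items()})
for n in('scene','top'):
    s=snap(n,n+'0.png');print(n,s['mtx'].tolist() if hasattr(s['mtx'],'tolist') else s['mtx'],np.round(s['xyz'],1),np.round(s['rotation'],3).tolist())
    for t in('press','slips','wing_nut','glue','cards','rubber_eraser'):
        for d in cams.spot_in(n,t): print(t,np.round(d['box']).tolist(),round(d['p'],2))
E
```

```text
{'clock': 0.0, 'q': [-1.3, 0.6, -0.003, 1.6, 0.002, 0.943, -0.08], 'joint_velocities': [-0.001, -0.0, 0.0, -0.001, 0.001, -0.0, -0.0], 'joint_torque': [0.001, -76.506, 1.498, -25.233, -0.052, 0.017, 0.0], 'tcp_pos': [246.95, 681.18, 239.761], 'eef_rot': [-0.0, 0.173, 0.985, -0.001], 'wrist_force': [0.28, -0.638, -0.042], 'ft_torque': [0.017, 0.028, 0.021], 'finger_force': 0.0, 'grip_width': 93.242}
scene [[488.6501931739038, 0.0, 323.44471473207244], [0.0, 488.6501931739038, 243.14502640543608], [0.0, 0.0, 1.0]] [  31.8 -553.7  640.6] [-0.406, 0.836, -0.338, 0.152]
press [87.0, 190.0, 228.0, 315.0] 0.92
press [283.0, 204.0, 386.0, 288.0] 0.9
press [298.0, 300.0, 387.0, 370.0] 0.89
press [328.0, 206.0, 360.0, 227.0] 0.23
slips [296.0, 233.0, 351.0, 274.0] 0.83
wing_nut [139.0, 202.0, 186.0, 230.0] 0.92
wing_nut [324.0, 210.0, 360.0, 225.0] 0.87
wing_nut [340.0, 306.0, 364.0, 319.0] 0.7
wing_nut [288.0, 202.0, 383.0, 285.0] 0.59
glue [319.0, 174.0, 332.0, 215.0] 0.63
cards [362.0, 272.0, 414.0, 318.0] 0.7
rubber_eraser [274.0, 223.0, 296.0, 240.0] 0.59
rubber_eraser [325.0, 211.0, 358.0, 227.0] 0.52
top [[574.9411437091018, 0.0, 315.3564567952803], [0.0, 574.9411437091018, 240.7153205366718], [0.0, 0.0, 1.0]] [ 306.6    3.4 1052.3] [0.068, -0.695, 0.713, -0.065]
press [282.0, 152.0, 356.0, 262.0] 0.92
press [387.0, 252.0, 448.0, 327.0] 0.71
press [157.0, 290.0, 245.0, 433.0] 0.61
slips [293.0, 196.0, 339.0, 254.0] 0.81
wing_nut [180.0, 317.0, 201.0, 373.0] 0.64
wing_nut [310.0, 172.0, 333.0, 205.0] 0.53
glue [238.0, 143.0, 257.0, 173.0] 0.94
glue [294.0, 200.0, 338.0, 253.0] 0.63
cards [373.0, 196.0, 424.0, 230.0] 0.74
rubber_eraser [235.0, 223.0, 262.0, 236.0] 0.53
rubber_eraser [278.0, 149.0, 356.0, 264.0] 0.36
```

View pics/top0.png

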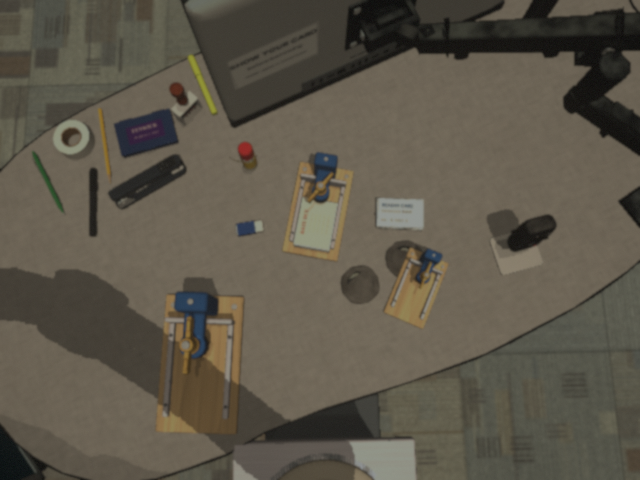

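View pics/scene0.png

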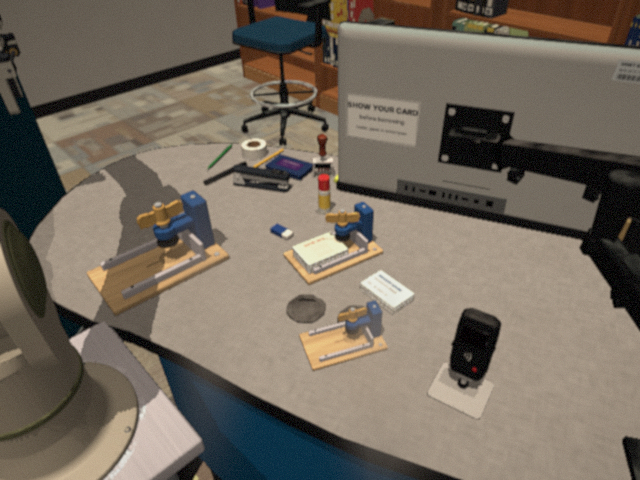

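The candidates in the top view are large at (200,362), middle at (318,208) and small at (418,288). The middle one also holds the slips, so I choose it. Next I measure it and check it in a crop.

```bash
python3 - <<'E'
from h import *
for n,box in(('top',(270,140,370,270)),('scene',(275,195,395,290))):
    s=snap(n)
    for t,z in(('press',0),('frame_top',66),('stop',10),('wing_hub',84.5),('slips',10),('foot',0),('glue',0),('cards',0),('rubber_eraser',0)):
        for d in cams.mark_of(n,t):
            u,v=d['point']
            if (box[0]<u<box[2] and box[1]<v<box[3]) or t in('glue','cards','rubber_eraser'): print(n,t,round(d['p'],2),np.round([u,v],1),np.round(atz(s,u,v,z),1))
    P=cloud(s);c=s['pixels'];
    m=np.zeros((480,640),bool);m[box[1]:box[3],box[0]:box[2]]=1
    # board top
    hsv=cv2.cvtColor(c,cv2.COLOR_RGB2HSV)
    b=m&(abs(P[...,2]-10)<4)&(hsv[...,1]>70)
    q=P[b][:,:2].astype(np.float32);r=cv2.minAreaRect(q);print('board',b.sum(),r,np.round(cv2.boxPoints(r),1).tolist())
    for k in('slips',):
        for d in cams.masks_of(n,k)[:1]:
            q=P[d['pixels']];zz=np.median(q[:,2]);q=q[abs(q[:,2]-34)<5][:,:2].astype(np.float32);r=cv2.minAreaRect(q);print(k,zz,r,np.round(cv2.boxPoints(r),1).tolist())
    b=m&(P[...,2]>78)&(P[...,2]<98)&(hsv[...,0]<35)&(hsv[...,1]>70)
    q=P[b];print('wing',b.sum(),q.mean(0),cv2.minAreaRect(q[:,:2].astype(np.float32)))
    b=m&(hsv[...,0]>95)&(hsv[...,0]<130)&(hsv[...,1]>120)&(P[...,2]>84);q=P[b];print('column',q.mean(0),cv2.minAreaRect(q[:,:2].astype(np.float32)))
    if n=='top': cv2.imwrite('pics/crop.png',cv2.resize(cv2.cvtColor(c[140:270,270:370],cv2.COLOR_RGB2BGR),None,fx=4.5,fy=4.5,interpolation=cv2.INTER_CUBIC))
E
```

```text
Traceback (most recent call last):
  File "h.py", line 15, in atz
    K=s['mtx'];r=np.asarray(s['rotation'])@np.array([(u-K[0,2])/K[0,0],(v-K[1,2])/K[1,1],1]);c=np.asarray(s['xyz'])
                 ~~~~~~~~~~~~~~~~~~~~~~~~~^~~~~~~~~~~~~~~~~~~~~~~~~~~~~~~~~~~~~~~~~~~~~~~~~~
ValueError: matmul: Input operand 1 has a mismatch in its core dimension 0, with gufunc signature (n?,k),(k,m?)->(n?,m?) (size 3 is different from 4)
```

```bash
sed -i "s/^    return s$/    s['rotation']=R.from_quat(np.roll(s['rotation'],-1)).as_matrix()\n    return s/; 2a from scipy.spatial.transform import Rotation as R" h.py
cat > m.py <<'E'
from h import *
for n,box in(('top',(270,140,370,270)),('scene',(275,195,395,290))):
    s=snap(n)
    for t,z in(('press',0),('frame_top',66),('stop',10),('wing_hub',84.5),('slips',10),('glue',0),('cards',0),('rubber_eraser',0)):
        for d in cams.mark_of(n,t):
            u,v=d['point']
            if (box[0]<u<box[2] and box[1]<v<box[3]) or t in('glue','cards','rubber_eraser'): print(n,t,round(d['p'],2),np.round([u,v],1),np.round(atz(s,u,v,z),1))
    P=cloud(s);c=s['pixels'];
    m=np.zeros((480,640),bool);m[box[1]:box[3],box[0]:box[2]]=1
    hsv=cv2.cvtColor(c,cv2.COLOR_RGB2HSV)
    def rect(t,b):
        q=P[b];
        if len(q)<5: print(t,len(q));return
        r=cv2.minAreaRect(q[:,:2].astype(np.float32));print(t,len(q),np.round(q.mean(0),1),np.round(r[0],1),np.round(r[1],1),round(r[2],1),np.round(cv2.boxPoints(r)).tolist())
    rect('board',m&(abs(P[...,2]-10)<4)&(hsv[...,1]>70))
    for d in cams.masks_of(n,'slips')[:1]: rect('slips',d['pixels']&(abs(P[...,2]-34)<5))
    rect('wing',m&(P[...,2]>78)&(P[...,2]<100)&(hsv[...,0]<35)&(hsv[...,1]>70))
    rect('col',m&(hsv[...,0]>95)&(hsv[...,0]<130)&(hsv[...,1]>100)&(P[...,2]>84)&(P[...,2]<100))
    if n=='top': cv2.imwrite('pics/crop.png',cv2.resize(cv2.cvtColor(c[140:270,270:370],cv2.COLOR_RGB2BGR),None,fx=4.5,fy=4.5,interpolation=cv2.INTER_CUBIC))
E
python3 m.py
```

```text
top press 0.98 [316.7 197.4] [589.3   0.7   0. ]
top press 0.59 [318.4 189. ] [605.6  -3.    0. ]
top frame_top 0.72 [320.6 190. ] [584.9  -6.4  66. ]
top stop 0.61 [323.3 187.5] [605.5 -12.2  10. ]
top wing_hub 0.6 [317.4 184.2] [590.3  -0.9  84.5]
top slips 0.64 [317.5 225.5] [5.328e+02 5.000e-01 1.000e+01]
top cards 0.96 [398.5 216. ] [ 549.3 -151.9    0. ]
top rubber_eraser 0.67 [248.5 228.3] [532.9 129.8   0. ]
board 1765 [561.1  -2.6   9.5] [562.5  -1. ] [103.9 175.8] 78.0 [[466.0, -34.0], [638.0, -70.0], [659.0, 32.0], [487.0, 68.0]]
slips 1698 [530.1   4.4  33.8] [531.9   4.6] [66.2 90.3] 78.1 [[481.0, -18.0], [569.0, -37.0], [583.0, 28.0], [495.0, 46.0]]
wing 186 [581.9  -5.7  91.8] [583.5  -6.3] [15.6 65.7] 42.1 [[556.0, 13.0], [600.0, -36.0], [611.0, -25.0], [567.0, 23.0]]
col 181 [631.  -15.9  91. ] [631.7 -16. ] [35.5 20.5] 78.2 [[618.0, -31.0], [638.0, -35.0], [645.0, -1.0], [625.0, 3.0]]
scene press 0.87 [339.2 254.9] [569.2 -13.3   0. ]
scene frame_top 0.64 [342.1 224.3] [584.2  -6.4  66. ]
scene stop 0.81 [355.7 244.2] [609.  -21.4  10. ]
scene wing_hub 0.75 [339.9 2
[... 220 characters left out ...]
.5    0. ]
scene rubber_eraser 0.7 [326.8 207.6] [668.7 127.1   0. ]
scene rubber_eraser 0.68 [282.2 236.6] [525.7 115.9   0. ]
scene rubber_eraser 0.33 [343.8 254.8] [576.1 -19.7   0. ]
board 1023 [542.7 -12.8   9. ] [631.3  28.8] [200.9 302.4] 78.2 [[463.0, -39.0], [759.0, -101.0], [800.0, 96.0], [504.0, 158.0]]
slips 1010 [ 5.269e+02 -4.000e-01  3.290e+01] [529.9   1.4] [68.2 91. ] 78.4 [[478.0, -23.0], [568.0, -41.0], [581.0, 26.0], [492.0, 44.0]]
wing 277 [580.6 -10.5  87.9] [584.8 -11. ] [27.3 71.8] 67.5 [[546.0, -10.0], [613.0, -37.0], [623.0, -12.0], [557.0, 15.0]]
col 132 [626.7 -23.3  89.1] [630.  -20.6] [39.9 22.6] 77.2 [[615.0, -38.0], [637.0, -43.0], [645.0, -4.0], [623.0, 1.0]]
```

View pics/crop.png

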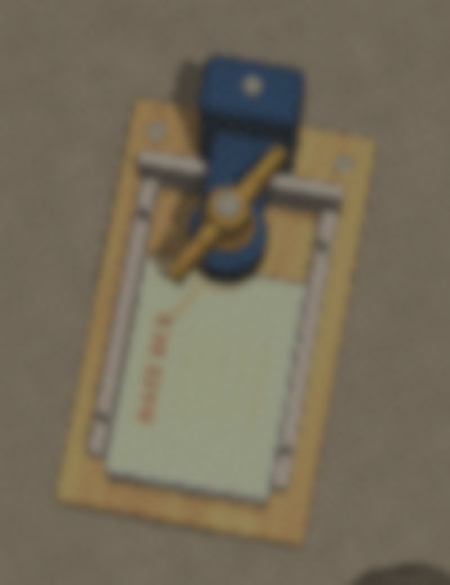

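The crop confirms it: board about 176 × 104 mm, slips in the channel about 36 mm short of home, and wings turned about 36° (joint ≈ 0.63). The screw axis is at (584,-6) with press yaw -12°. First I go to a point in front of the slips with the fingers shut.

move_arm(series=[[0,[-142,-183,0],-3],[0,[-285,-366,0],-6],[0,[-427,-549,0],-8],[0,[-427,-549,0],-8],[0,[-427,-549,0],-8],[0,[-427,-549,0],-8],[0,[-427,-549,0],-8],[0,[-427,-549,0],-8],[0,[-427,-549,0],-8],[0,[-427,-549,0],-8],[0,[-427,-549,0],-8],[0,[-427,-549,0],-8]])

```text
clock: 2.8
tcp_pos: [401.5, 204.1, 241.0]
eef_rot: [0.0, 0.104, 0.995, 0.0]
wrist_force: [1.3, -0.1, 0.1]
grip_width: 17.5
finger_force: 0.0
```

move_arm(series=[[0,[0,0,0],0]])

```text
clock: 2.88
tcp_pos: [402.9, 198.2, 240.9]
eef_rot: [0.0, 0.109, 0.994, -0.001]
wrist_force: [0.1, -0.5, -0.6]
grip_width: 11.2
finger_force: 0.0
```

move_arm(series=[[0,[-96,-161,0],0],[0,[-96,-161,0],0],[0,[-96,-161,0],0],[0,[-96,-161,0],0],[0,[-96,-161,0],0],[0,[-96,-161,0],0],[0,[-96,-161,100],0],[0,[-96,-161,100],0],[0,[-96,-161,100],0],[0,[-96,-161,100],0],[0,[-96,-161,100],0],[0,[-96,-161,100],0]])

```text
clock: 3.88
tcp_pos: [462.4, 29.2, 141.6]
eef_rot: [0.001, 0.104, 0.995, 0.0]
wrist_force: [-0.4, 0.6, 0.6]
grip_width: 0.4
finger_force: 0.0
```

```bash
cat > g.py <<'E'
from h import *
O=np.array([584.,-6.]);Y=np.radians(-12);px=np.array([np.cos(Y),np.sin(Y)]);py=np.array([-px[1],px[0]])
def tool():
    s=ctrl.sense();M=R.from_quat(np.roll(s['eef_rot'],-1)).as_matrix();p=np.array(s['tcp_pos'])
    d=p[:2]-O
    print('press xy',np.round([d@px,d@py],1),'z',round(p[2],1),'y-yaw',round(np.degrees(np.arctan2(M[1,1],M[0,1])),1),'tilt',np.round(M[:,2],3),'F',np.round(s['wrist_force'],1),'T',np.round(s['ft_torque'],2),'w',round(s['grip_width'],1),'q',np.round(s['q'],2),'t',s['clock'])
    return p,M
def to(x,y,z):
    p,M=tool();t=np.r_[O+x*px+y*py,z];print('shift',np.round(M.T@(t-p),1))
E
python3 -c "
from g import *
to(-125,0,42)"
```

```text
press xy [-126.3    9.2] z 141.6 y-yaw 78.1 tilt [ 0.001  0.    -1.   ] F [-0.4  0.6  0.6] T [-0.02 -0.    0.  ] w 0.4 q [-0.21  0.45  0.03  2.28 -0.03  0.41  1.21] t 3.8833
shift [-1.1 -9.2 99.6]
```

move_arm(series=[[0,[-1,-9,0],0],[0,[-1,-9,40],0],[0,[-1,-9,80],0],[0,[-1,-9,99],0],[0,[-1,-9,99],0],[0,[-1,-9,99],0],[0,[-1,-9,99],0]])

```text
clock: 4.47
tcp_pos: [461.7, 19.3, 43.2]
eef_rot: [0.001, 0.104, 0.995, 0.0]
wrist_force: [-0.8, -0.1, 0.2]
grip_width: 0.6
finger_force: 0.0
```

```bash
python3 -c "
from g import *
to(-125,0,42)"
```

```text
press xy [-124.9   -0.7] z 43.2 y-yaw 78.1 tilt [ 0.002  0.    -1.   ] F [-0.8 -0.1  0.2] T [-0.   -0.02  0.04] w 0.6 q [-0.17  0.65  0.01  2.34 -0.03  0.15  1.23] t 4.4667
shift [0.1 0.7 1.2]
```

move_arm(series=[[0,[-6,0,1],0],[0,[-12,0,1],0],[0,[-17,0,1],0],[0,[-21,0,1],0],[0,[-25,0,1],0],[0,[-29,0,1],0],[0,[-33,0,1],0],[0,[-37,0,1],0],[0,[-41,0,1],0],[0,[-45,0,1],0],[0,[-49,0,1],0],[0,[-50,0,1],0]])

```text
clock: 5.47
tcp_pos: [510.9, 9.1, 40.6]
eef_rot: [0.0, 0.104, 0.995, 0.0]
wrist_force: [0.1, -0.1, 0.9]
grip_width: 0.4
finger_force: 0.5
```

move_arm(series=[[0,[-1,0,0],0],[0,[-2,0,0],0],[0,[-3,0,0],0],[0,[-4,0,0],0],[0,[-4,0,0],0]])

```text
clock: 5.88
tcp_pos: [513.7, 8.4, 40.6]
eef_rot: [-0.0, 0.104, 0.995, -0.0]
wrist_force: [-1.3, 1.1, -0.3]
grip_width: 0.6
finger_force: 0.4
```

```bash
python3 -c "
from g import *
to(-69.5,0,42)
s=snap('top','p1.png')
P=cloud(s)
for d in cams.masks_of('top','slips')[:2]:
    q=P[d['pixels']&(abs(P[...,2]-34)<5)]
    l=np.stack([(q[:,:2]-O)@px,(q[:,:2]-O)@py],1);print(d['p'],len(q),np.percentile(l,[1,99],axis=0).round(1).tolist())
im=cv2.imread('pics/p1.png')[130:280,260:380];cv2.imwrite('pics/p1c.png',cv2.resize(im,None,fx=4,fy=4,interpolation=2))
"
```

```text
press xy [-71.8  -0.5] z 40.6 y-yaw 78.1 tilt [-0.  0. -1.] F [-1.3  1.1 -0.3] T [0.1  0.14 0.07] w 0.6 q [-0.13  0.68  0.01  2.22 -0.02  0.24  1.25] t 5.8833
shift [-2.3  0.5 -1.4]
```

View pics/p1c.png

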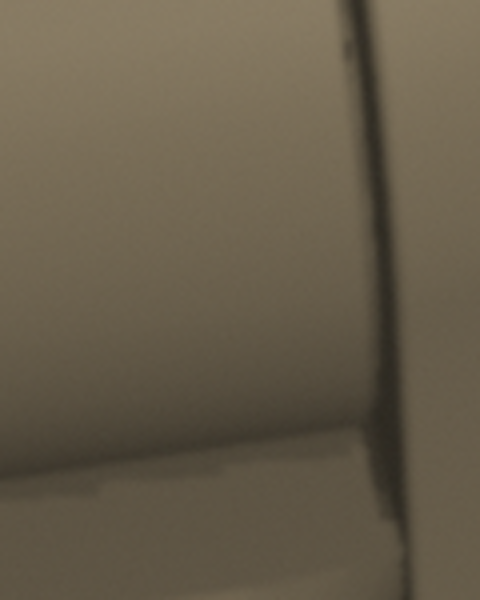

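The arm itself covers the top view, so I go on pushing by force in small steps.

move_arm(series=[[0,[-1,0,0],0],[0,[-2,0,0],0],[0,[-2,0,0],0]])

```text
clock: 6.23
tcp_pos: [513.8, 8.4, 40.6]
eef_rot: [-0.002, 0.104, 0.995, -0.0]
wrist_force: [-6.4, 1.6, 4.7]
grip_width: 0.5
finger_force: 3.2
```

move_arm(series=[[0,[-1,0,0],0],[0,[-1,0,0],0]])

```text
clock: 6.4
tcp_pos: [513.8, 8.3, 40.5]
eef_rot: [-0.003, 0.103, 0.995, -0.0]
wrist_force: [-8.6, 3.1, 6.4]
grip_width: 0.7
finger_force: 4.4
```

move_arm(series=[[0,[-1,0,0],0],[0,[-1,0,0],0]])

```text
clock: 6.57
tcp_pos: [513.8, 8.3, 40.5]
eef_rot: [-0.004, 0.103, 0.995, -0.0]
wrist_force: [-11.1, 4.7, 9.3]
grip_width: 0.4
finger_force: 5.6
```

move_arm(series=[[0,[-1,0,0],0],[0,[-1,0,0],0]])

```text
clock: 6.73
tcp_pos: [513.9, 8.2, 40.4]
eef_rot: [-0.004, 0.103, 0.995, -0.0]
wrist_force: [-13.3, 4.8, 10.0]
grip_width: 0.1
finger_force: 6.7
```

The block is hard against the stop. Now back off and rise.

move_arm(series=[[0,[8,0,0],0],[0,[20,0,0],0],[0,[25,0,-20],0],[0,[25,0,-60],0],[0,[25,0,-100],7],[0,[25,0,-100],14],[0,[25,0,-100],21],[0,[25,0,-100],28],[0,[25,0,-100],35],[0,[25,0,-100],42],[0,[25,0,-100],49],[0,[25,0,-100],56]])

```text
clock: 7.73
tcp_pos: [494.8, 12.3, 140.9]
eef_rot: [0.001, 0.561, 0.828, 0.0]
wrist_force: [0.2, -0.4, -0.1]
grip_width: 0.1
finger_force: 0.0
```

move_arm(series=[[0,[0,0,0],7],[0,[0,0,0],14],[0,[0,0,0],21],[0,[0,0,0],28],[0,[0,0,0],35],[0,[0,0,0],42],[0,[0,0,0],49],[0,[0,0,0],56],[0,[0,0,0],63],[0,[0,0,0],70],[0,[0,0,0],70]])

```text
clock: 8.65
tcp_pos: [494.6, 12.5, 140.6]
eef_rot: [0.001, 0.934, 0.357, 0.0]
wrist_force: [-0.4, -0.3, -0.3]
grip_width: 0.4
finger_force: 0.0
```

```bash
cat >> g.py <<'E'
def wing(th,d,z,r=31):
    t=np.radians(th);to(r*np.cos(t)-d*np.sin(t),r*np.sin(t)+d*np.cos(t),z)
    print('want y-yaw',(th-12-180+180)%360-180)
E
python3 -c "
from g import *
wing(144,18,140)
s=snap('scene','p2.png')
P=cloud(s)
for d in cams.masks_of('scene','slips')[:2]:
    q=P[d['pixels']&(abs(P[...,2]-34)<5)]
    l=np.stack([(q[:,:2]-O)@px,(q[:,:2]-O)@py],1);print(d['p'],len(q),np.percentile(l,[1,99],axis=0).round(1).tolist())
im=cv2.imread('pics/p2.png')[170:320,250:410];cv2.imwrite('pics/p2c.png',cv2.resize(im,None,fx=4,fy=4,interpolation=2))
"
```

```text
press xy [-91.3  -0.5] z 140.6 y-yaw -48.2 tilt [ 0.001 -0.001 -1.   ] F [-0.4 -0.3 -0.3] T [-0.06  0.13  0.  ] w 0.4 q [-0.59  0.57  0.66  2.24 -0.7   0.54 -0.23] t 8.65
shift [36.2 42.4  0.7]
want y-yaw -48
0.91 759 [[-64.1, -37.7], [22.8, 26.8]]
```

View pics/p2c.png

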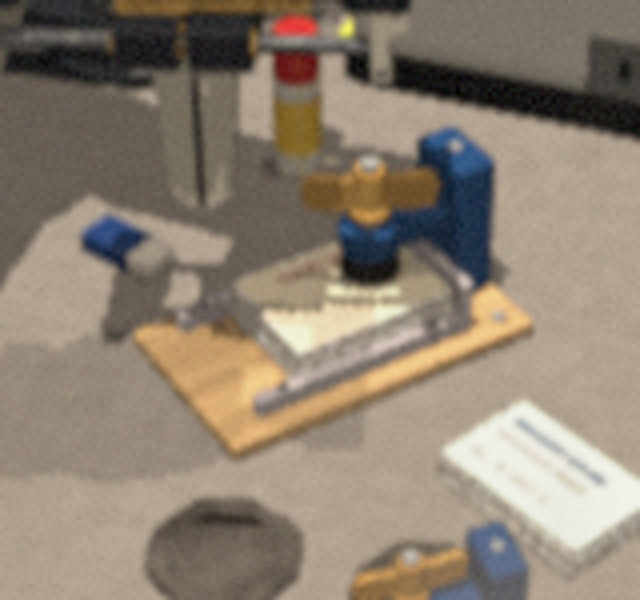

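The slips sit at the back under the foot, the fingers are clear, and the wings still point front-left to back-right. On to the first stroke: move over the wing and descend.

move_arm(series=[[0,[18,21,0],0],[0,[36,42,0],0],[0,[36,42,0],0],[0,[36,42,0],0],[0,[36,42,15],0],[0,[36,42,28],0],[0,[36,42,40],0],[0,[36,42,40],0],[0,[36,42,40],0]])

```text
clock: 9.5
tcp_pos: [548.3, 5.2, 100.3]
eef_rot: [-0.0, 0.933, 0.359, -0.001]
wrist_force: [0.9, 0.1, 0.9]
grip_width: 0.7
finger_force: 0.0
```

```bash
python3 -c "
from g import *
wing(144,10,100)
s=snap('scene','p3.png')
im=cv2.imread('pics/p3.png')[180:280,280:400];cv2.imwrite('pics/p3c.png',cv2.resize(im,None,fx=5,fy=5,interpolation=2))
r,d=31,10
for b in range(6,73,6):
    b=np.radians(b);print(round(-(-r*np.sin(b)+d*(np.cos(b)-1)),1),round(-(r*(np.cos(b)-1)+d*np.sin(b)),1),end=' | ')
"
```

```text
press xy [-37.3   3.6] z 100.3 y-yaw -47.9 tilt [-0.001  0.    -1.   ] F [0.9 0.1 0.9] T [-0.02  0.13 -0.03] w 0.7 q [-0.5   0.68  0.59  2.14 -0.75  0.54 -0.18] t 9.5
shift [9.  1.3 0.3]
want y-yaw -48
3.3 -0.9 | 6.7 -1.4 | 10.1 -1.6 | 13.5 -1.4 | 16.8 -0.8 | 20.1 0.0 | 23.3 1.3 | 26.3 2.8 | 29.2 4.7 | 31.8 6.8 | 34.3 9.3 | 36.4 11.9 |
```

View pics/p3c.png

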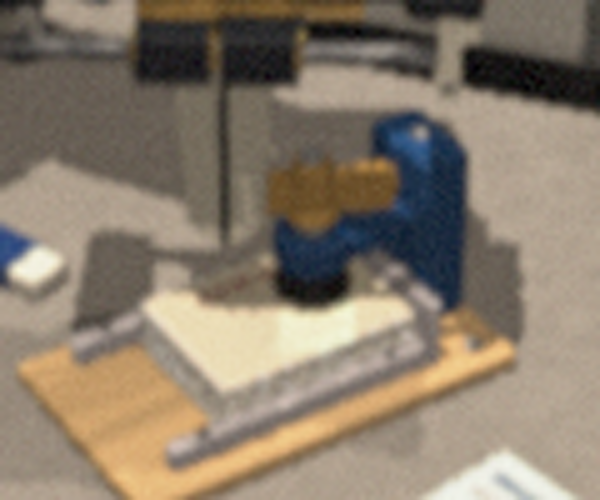

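Fingers stand next to the drive face of the front-left wing at wing height. Now stroke 1.

move_arm(series=[[0,[5,1,0],0],[0,[9,1,0],0],[0,[12,0,0],6],[0,[16,0,0],12],[0,[19,-1,0],18],[0,[22,0,0],24],[0,[26,0,0],30],[0,[29,1,0],36],[0,[32,2,0],42],[0,[35,4,0],48],[0,[38,6,0],54],[0,[41,8,0],60]])

```text
clock: 10.55
tcp_pos: [584.3, 27.7, 100.6]
eef_rot: [0.0, 0.987, -0.158, -0.001]
wrist_force: [-4.0, -0.8, -0.8]
grip_width: 0.2
finger_force: 1.5
```

```bash
python3 -c "
from g import *
wing(84,10,100)"
```

```text
press xy [-6.7 33. ] z 100.6 y-yaw -108.2 tilt [-0.002  0.    -1.   ] F [-4.  -0.8 -0.8] T [-0.13  1.02 -0.1 ] w 0.2 q [-0.68  0.82  0.89  2.07 -0.97  0.75 -1.05] t 10.55
shift [0.2 1.1 0.6]
want y-yaw -108
```

move_arm(series=[[0,[3,-1,0],6],[0,[7,-1,0],12],[0,[7,-1,0],12],[0,[-3,-1,0],12],[0,[-6,-1,0],12],[0,[-6,-1,-20],12],[0,[-6,-1,-42],12],[0,[-6,-1,-42],12]])

```text
clock: 11.22
tcp_pos: [580.6, 29.4, 146.0]
eef_rot: [-0.001, 0.966, -0.257, 0.002]
wrist_force: [1.5, 0.3, -0.0]
grip_width: 0.7
finger_force: 0.0
```

move_arm(series=[[0,[0,0,0],-7],[0,[0,0,0],-14],[0,[0,0,0],-21],[0,[0,0,0],-28],[0,[0,0,0],-35],[0,[0,0,0],-42],[0,[0,0,0],-49],[0,[0,0,0],-56],[0,[0,0,0],-63],[0,[0,0,0],-70],[0,[0,0,0],-77],[0,[0,0,0],-84]])

```text
clock: 12.22
tcp_pos: [579.4, 30.1, 142.9]
eef_rot: [0.0, 0.889, 0.458, 0.001]
wrist_force: [-0.0, -0.1, -0.3]
grip_width: 0.4
finger_force: 0.0
```

move_arm(series=[[0,[0,0,0],-7],[0,[0,0,0],-14],[0,[0,0,0],-21],[0,[0,0,0],-28],[0,[0,0,0],-35],[0,[0,0,0],-42],[0,[0,0,0],-49],[0,[0,0,0],-56],[0,[0,0,0],-63],[0,[0,0,0],-70],[0,[0,0,0],-77],[0,[0,0,0],-84]])

```text
clock: 13.22
tcp_pos: [579.4, 30.2, 143.0]
eef_rot: [0.001, 0.354, 0.935, 0.001]
wrist_force: [-0.3, 0.3, 0.4]
grip_width: 0.2
finger_force: 0.0
```

```bash
python3 -c "
from g import *
wing(252,20,140)
s=snap('scene','p4.png')
P=cloud(s);c=s['pixels'];hsv=cv2.cvtColor(c,cv2.COLOR_RGB2HSV)
im=cv2.imread('pics/p4.png')[180:280,280:400];cv2.imwrite('pics/p4c.png',cv2.resize(im,None,fx=5,fy=5,interpolation=2))
m=np.zeros((480,640),bool);m[195:290,275:395]=1
m&=(P[...,2]>76)&(P[...,2]<100)&(hsv[...,0]<35)&(hsv[...,1]>70)
q=P[m][:,:2]-O;q=np.stack([q@px,q@py],1);r=cv2.fitLine(q.astype(np.float32),2,0,.01,.01).ravel();print(len(q),r,np.degrees(np.arctan2(r[1],r[0])))
"
```

```text
press xy [-12.   34.4] z 143.0 y-yaw 48.6 tilt [ 0.001  0.001 -1.   ] F [-0.3  0.3  0.4] T [-0.03 -0.03  0.  ] w 0.2 q [-0.25  0.56  0.14  2.03 -0.14  0.56  0.84] t 13.2167
shift [-53.1 -50.5   3. ]
want y-yaw 60
138 [ 0.40923747  0.9124279  -5.6634803  -9.273683  ] 65.843056
```

View pics/p4c.png

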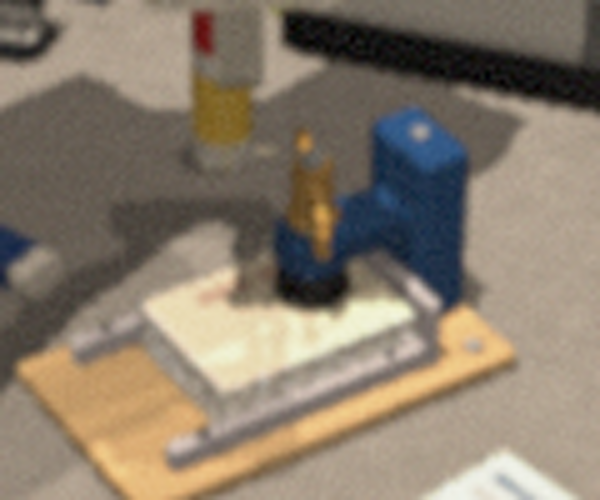

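The wings have turned to about 70°, and the slips are still home. Next: go to the right-hand wing's drive side and descend.

move_arm(series=[[0,[-18,-17,0],-5],[0,[-36,-34,0],-10],[0,[-53,-50,0],-11],[0,[-53,-50,0],-11],[0,[-53,-50,0],-11],[0,[-53,-50,0],-11],[0,[-53,-50,15],-11],[0,[-53,-50,30],-11],[0,[-53,-50,43],-11],[0,[-53,-50,43],-11],[0,[-53,-50,43],-11]])

```text
clock: 14.18
tcp_pos: [585.1, -41.3, 99.3]
eef_rot: [-0.001, 0.266, 0.964, 0.0]
wrist_force: [0.1, -1.3, 1.1]
grip_width: 0.5
finger_force: 0.0
```

```bash
python3 -c "
from g import *
wing(252,10,100)"
```

```text
press xy [  8.5 -34.3] z 99.3 y-yaw 59.2 tilt [-0.001  0.    -1.   ] F [ 0.1 -1.3  1.1] T [-0.01  0.04 -0.07] w 0.5 q [-0.07  0.63  0.07  2.04 -0.08  0.48  1.09] t 14.1833
shift [ 8.6 -1.1 -0.7]
want y-yaw 60
```

move_arm(series=[[0,[5,-1,0],0],[0,[9,-1,0],0],[0,[12,-2,0],6],[0,[16,-2,0],12],[0,[19,-3,0],18],[0,[22,-2,0],24],[0,[26,-2,0],30],[0,[29,-1,0],36],[0,[32,0,0],42],[0,[35,2,0],48],[0,[38,4,0],54],[0,[41,6,0],60]])

```text
clock: 15.18
tcp_pos: [552.9, -16.7, 100.3]
eef_rot: [0.0, 0.715, 0.699, 0.0]
wrist_force: [0.1, -2.5, -2.1]
grip_width: 0.3
finger_force: 1.4
```

```bash
python3 -c "
from g import *
wing(192,10,100)"
```

```text
press xy [-28.2 -17. ] z 100.3 y-yaw -1.3 tilt [ 0.001 -0.    -1.   ] F [ 0.1 -2.5 -2.1] T [-0.73  0.09 -0.04] w 0.3 q [-0.31  0.63  0.35  2.12 -0.46  0.46  0.38] t 15.1833
shift [0.7 0.1 0.3]
want y-yaw 0
```

Tracking well, so I continue (66° and then 54°).

move_arm(series=[[0,[3,-1,0],6],[0,[7,-1,0],12],[0,[10,-2,0],18],[0,[14,-1,0],24],[0,[17,-1,0],30],[0,[20,0,0],36],[0,[23,1,0],42],[0,[26,3,0],48],[0,[29,5,0],54],[0,[32,7,0],60],[0,[34,9,0],66]])

```text
clock: 16.1
tcp_pos: [561.5, 17.9, 99.9]
eef_rot: [-0.001, 0.98, 0.197, -0.001]
wrist_force: [-3.3, -0.9, -2.9]
grip_width: 0.5
finger_force: 1.7
```

```bash
python3 -c "
from g import *
wing(126,10,100)"
```

```text
press xy [-27.   18.7] z 99.9 y-yaw -67.2 tilt [-0.002  0.001 -1.   ] F [-3.3 -0.9 -2.9] T [-0.26  0.86 -0.04] w 0.5 q [-0.57  0.71  0.68  2.12 -0.82  0.6  -0.46] t 16.1
shift [ 0.8 -0.1 -0.1]
want y-yaw -66
```

move_arm(series=[[0,[4,-1,0],6],[0,[8,-1,0],12],[0,[11,-2,0],18],[0,[14,-1,0],24],[0,[18,-1,0],30],[0,[21,0,0],36],[0,[24,1,0],42],[0,[27,3,0],48],[0,[30,5,0],54],[0,[30,5,0],54]])

```text
clock: 16.93
tcp_pos: [591.6, 25.7, 99.5]
eef_rot: [-0.001, 0.963, -0.269, -0.001]
wrist_force: [-3.4, 2.9, -0.6]
grip_width: 0.4
finger_force: 1.6
```

move_arm(series=[[0,[-8,0,0],0],[0,[-13,0,0],0],[0,[-13,0,-20],0],[0,[-13,0,-42],0],[0,[-13,0,-42],0],[0,[-13,0,-42],-7],[0,[-13,0,-42],-14],[0,[-13,0,-42],-21],[0,[-13,0,-42],-28],[0,[-13,0,-42],-35],[0,[-13,0,-42],-42],[0,[-13,0,-42],-49]])

```text
clock: 17.93
tcp_pos: [581.1, 31.5, 141.9]
eef_rot: [-0.0, 0.987, 0.161, 0.001]
wrist_force: [0.3, -0.4, -0.2]
grip_width: 0.4
finger_force: 0.0
```

move_arm(series=[[0,[0,0,0],-7],[0,[0,0,0],-14],[0,[0,0,0],-21],[0,[0,0,0],-28],[0,[0,0,0],-35],[0,[0,0,0],-42],[0,[0,0,0],-49],[0,[0,0,0],-56],[0,[0,0,0],-63],[0,[0,0,0],-70],[0,[0,0,0],-77],[0,[0,0,0],-84]])

```text
clock: 18.93
tcp_pos: [581.2, 31.6, 142.0]
eef_rot: [0.0, 0.625, 0.78, 0.001]
wrist_force: [-0.2, 0.4, -0.5]
grip_width: 0.5
finger_force: 0.0
```

move_arm(series=[[0,[0,0,0],-7],[0,[0,0,0],-14],[0,[0,0,0],-21],[0,[0,0,0],-28],[0,[0,0,0],-35],[0,[0,0,0],-42],[0,[0,0,0],-47],[0,[0,0,0],-47]])

```text
clock: 19.6
tcp_pos: [581.2, 31.2, 142.1]
eef_rot: [0.001, 0.264, 0.965, 0.001]
wrist_force: [0.3, -0.3, 0.5]
grip_width: 0.8
finger_force: 0.0
```

```bash
python3 -c "
from g import *
wing(252,20,140)
s=snap('scene','p5.png')
im=cv2.imread('pics/p5.png')[180:280,280:400];cv2.imwrite('pics/p5c.png',cv2.resize(im,None,fx=5,fy=5,interpolation=2))
P=cloud(s);c=s['pixels'];hsv=cv2.cvtColor(c,cv2.COLOR_RGB2HSV)
m=np.zeros((480,640),bool);m[195:290,275:395]=1
m&=(P[...,2]>72)&(P[...,2]<100)&(hsv[...,0]<35)&(hsv[...,1]>70)
q=P[m][:,:2]-O;q=np.stack([q@px,q@py],1);r=cv2.fitLine(q.astype(np.float32),2,0,.01,.01).ravel();print(len(q),r,np.degrees(np.arctan2(r[1],r[0])))
"
```

```text
press xy [-10.5  35.8] z 142.1 y-yaw 59.4 tilt [ 0.001  0.001 -1.   ] F [ 0.3 -0.3  0.5] T [-0.01  0.01  0.03] w 0.8 q [-0.2   0.56  0.08  2.02 -0.08  0.56  0.96] t 19.6
shift [-41.7 -61.4   2. ]
want y-yaw 60
147 [ 0.41772276  0.9085745  -5.71642    -9.332584  ] 65.3091
```

View pics/p5c.png

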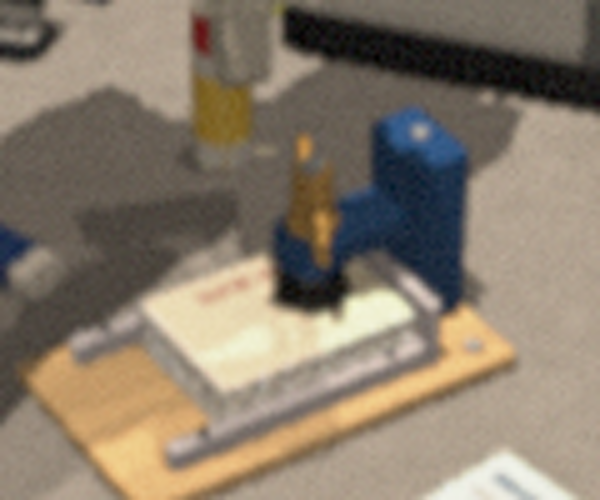

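The wings are back at about 70° and lower, and the foot is on the slips. The last stroke starts at the right wing, about 28° short of the stop.

move_arm(series=[[0,[-14,-20,0],0],[0,[-28,-40,0],0],[0,[-42,-60,0],0],[0,[-42,-60,0],0],[0,[-42,-60,0],0],[0,[-42,-60,0],0],[0,[-42,-60,15],0],[0,[-42,-60,30],0],[0,[-42,-60,44],0],[0,[-42,-60,44],0],[0,[-42,-60,44],0]])

```text
clock: 20.57
tcp_pos: [586.2, -40.6, 97.3]
eef_rot: [-0.001, 0.266, 0.964, 0.0]
wrist_force: [0.2, 1.1, -0.0]
grip_width: 0.3
finger_force: 0.0
```

move_arm(series=[[0,[5,-1,0],0],[0,[9,-1,0],0],[0,[12,-2,0],6],[0,[16,-2,0],12],[0,[19,-3,0],18],[0,[19,-3,0],18]])

```text
clock: 21.07
tcp_pos: [568.6, -34.4, 98.5]
eef_rot: [0.001, 0.416, 0.909, 0.0]
wrist_force: [-0.2, -0.3, 0.2]
grip_width: 0.5
finger_force: 0.0
```

```bash
python3 -c "
from g import *
wing(234,10,98)"
```

```text
press xy [ -9.2 -31. ] z 98.5 y-yaw 40.8 tilt [ 0.001 -0.    -1.   ] F [-0.2 -0.3  0.2] T [-0.01  0.03  0.03] w 0.5 q [-0.14  0.62  0.14  2.08 -0.19  0.45  0.86] t 21.0667
shift [ 0.8 -0.6  0.5]
want y-yaw 42
```

move_arm(series=[[0,[3,-1,0],6],[0,[3,-1,0],6]])

```text
clock: 21.23
tcp_pos: [566.0, -32.9, 98.3]
eef_rot: [0.0, 0.462, 0.887, 0.0]
wrist_force: [0.3, -1.5, -0.2]
grip_width: 0.6
finger_force: 0.2
```

```bash
python3 -c "
from g import *
wing(228,10,98)
s=snap('scene','p6.png')
im=cv2.imread('pics/p6.png')[180:280,280:400];cv2.imwrite('pics/p6c.png',cv2.resize(im,None,fx=5,fy=5,interpolation=2))
"
```

```text
press xy [-12.1 -30.1] z 98.3 y-yaw 35.0 tilt [ 0.001 -0.    -1.   ] F [ 0.3 -1.5 -0.2] T [-0.14 -0.    0.02] w 0.6 q [-0.16  0.62  0.17  2.09 -0.22  0.45  0.79] t 21.2333
shift [ 1.1 -0.6  0.3]
want y-yaw 36
```

View pics/p6c.png

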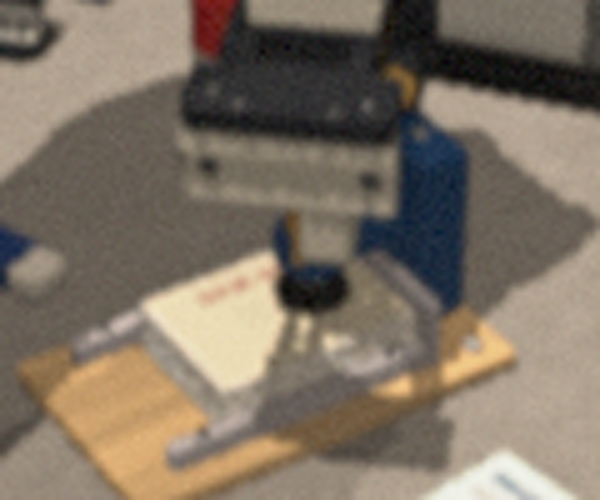

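The finger stands on the wing's drive side, with the nut partly hidden behind it. I advance in small steps and watch the force.

move_arm(series=[[0,[2,0,0],3],[0,[4,0,0],6],[0,[4,0,0],6]])

```text
clock: 21.53
tcp_pos: [564.3, -31.6, 98.1]
eef_rot: [0.001, 0.507, 0.862, -0.0]
wrist_force: [2.4, -5.6, 0.5]
grip_width: 0.4
finger_force: 2.8
```

move_arm(series=[[0,[2,0,0],3],[0,[3,-1,0],6],[0,[3,-1,0],6]])

```text
clock: 21.78
tcp_pos: [562.8, -31.3, 98.2]
eef_rot: [0.003, 0.552, 0.834, -0.001]
wrist_force: [3.2, -12.2, -1.8]
grip_width: 0.3
finger_force: 14.4
```

move_arm(series=[[0,[2,0,0],3],[0,[3,-1,0],6],[0,[3,-1,0],6]])

```text
clock: 22.03
tcp_pos: [561.7, -31.1, 98.3]
eef_rot: [0.004, 0.595, 0.803, -0.001]
wrist_force: [4.7, -19.2, -4.4]
grip_width: 0.4
finger_force: 14.2
```

```bash
python3 -c "
from g import *
wing(210,10,98)
"
```

```text
press xy [-16.6 -29.1] z 98.3 y-yaw 16.9 tilt [ 0.006 -0.006 -1.   ] F [  4.7 -19.2  -4.4] T [-4.34 -1.26 -0.1 ] w 0.4 q [-0.22  0.62  0.26  2.1  -0.34  0.45  0.59] t 22.0333
shift [ 6.9 -2.2  0.3]
want y-yaw 18
```

20 N at about 30 mm lever, far above the 0.05 N m friction, and at the predicted angle of 225°, so the nut is at its stop. Now retreat.

move_arm(series=[[0,[-10,0,0],0],[0,[-20,0,0],0],[0,[-22,0,0],0],[0,[-22,0,-25],0],[0,[-22,0,-60],0],[0,[-22,0,-100],0],[0,[-22,-40,-120],0],[0,[-22,-80,-120],0],[0,[-22,-120,-120],0],[0,[-22,-120,-120],0],[0,[-22,-120,-120],0],[0,[-22,-120,-120],0]])

```text
clock: 23.03
tcp_pos: [451.8, -81.3, 218.1]
eef_rot: [0.0, 0.594, 0.805, 0.001]
wrist_force: [-0.4, 0.3, -0.1]
grip_width: 0.3
finger_force: 0.0
```

```bash
python3 -c "
from g import *
tool()
s=snap('scene','p7.png')
im=cv2.imread('pics/p7.png')[170:320,260:420];cv2.imwrite('pics/p7c.png',cv2.resize(im,None,fx=4,fy=4,interpolation=2))
P=cloud(s);c=s['pixels'];hsv=cv2.cvtColor(c,cv2.COLOR_RGB2HSV)
m=np.zeros((480,640),bool);m[195:290,275:395]=1
m&=(P[...,2]>72)&(P[...,2]<100)&(hsv[...,0]<35)&(hsv[...,1]>70)
q=P[m][:,:2]-O;q=np.stack([q@px,q@py],1);r=cv2.fitLine(q.astype(np.float32),2,0,.01,.01).ravel();print(len(q),np.degrees(np.arctan2(r[1],r[0])))
"
```

```text
press xy [-113.7 -101.1] z 218.1 y-yaw 17.2 tilt [ 0.001  0.    -1.   ] F [-0.4  0.3 -0.1] T [-0.07  0.02 -0.07] w 0.3 q [-0.23  0.33  0.37  2.23 -0.21  0.61  0.6 ] t 23.0333
147 43.91166
```

View pics/p7c.png

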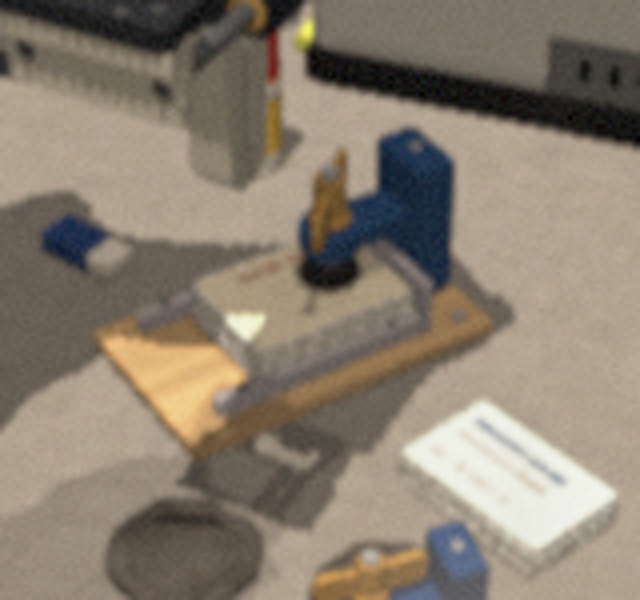

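The wings lie at 44° (45° is the stop), the foot is down on the slips, the slips are home and the hand is clear. Handing in.

```bash
python3 -c "
from rig import ctrl
print(ctrl.hand_in())"
```

```text
the job is handed in; nothing more can be done
None
```

I pushed the slips home against the back stop, then turned the wing nut clockwise to its hard stop so the foot clamps them; the hand was clear when I handed the job in at about 23 s.

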